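# Tip the bulbs into the pot and ease the sprung caddy home

### The arm

A 7-joint arm with a two-finger parallel gripper is mounted at the origin on the work surface. World frame = base frame: x ahead of the robot, y to its left, z up, the work surface at z = 0. Lengths are in m, angles in degrees, forces in N, time in s.
With the tool pointing down it reaches from about 0.425 to 0.875 m from the base axis. Payload 4.7 kg.
Tool frame: the origin (TCP) lies at the very end of the fingers, on their centre line; the grasp point (between the pads) lies 19 mm behind it; z points along the fingers, y is the line along which they close (so a half turn about z gives the same grasp; the last joint's range is limited). The gripper opens to 87 mm and grips with 3 to 60 N. Pads are 19 mm wide; open, the fingers measure 117 mm over their backs; the gripper's body (75 mm by 190 mm) begins 51 mm behind the grasp point.
Start: joints at [-71.958, 18.392, -4.016, 83.108, 1.295, 78.541, -3.26], TCP at [0.193, 0.621, 0.223] pointing down, gripper open.
Joint ranges: [-163.93, 163.93], [-17.29, 119.83], [-79.2, 71.16], [3.27, 140.29], [-89.18, 269.18], [5.43, 117.66], [-154.24, 154.24]. Speed limits (degrees/s): [147.25, 147.25, 180, 180, 180, 180, 180].

### API

Orientations are given as [roll, pitch, yaw] about the fixed x, y, z axes, in that order (R = Rz(yaw) Ry(pitch) Rx(roll)).
In Python, from cell import telemetry, cams, env gives the robot as it stands.
- The arm moves only by the tool arm_command, never from a script. Its argument "series" is text: rows parted by semicolons, each of 5 numbers parted by spaces: the shift along the tool's x, y, z in mm, then the turn about the tool's z in rad, then the closure in counts, from 0 (fully open) to 255 (shut). A call has 1 to 20 rows; each row shifts and turns the commanded pose from where the row before left it, along the tool's axes as they then stand; what a row does not reach is not made up. A row lasts 1/12 s, in which the tool goes at most 41.7 mm and 7.16 degrees, less where a joint would pass 70% of its speed; a pose out of reach is approached as far as the arm can. A call is refused whole if a number of a shift passes 41.7 or a number of a turn 0.125, either way. A call with a gripper value outside its range is refused whole. The fingers move at their own pace and stop on an object; "squeeze" is the grip in N (left out, the last holds). Time passes only in rows, so rows that do not move let the fingers close. It gives the time, the measured TCP pose, the force, the opening and the grip force at its end, in the units of the state.
- telemetry.get_obs(): the state, without advancing time (a new reading comes with each control period).
- cams.read_camera(name): name is "scene" or "top" or "wrist"; returns the picture (480x640x3 uint8, blue, green, red); there is no depth.
- cams.calibration(name): a dict with "K" (3x3 intrinsics, pixels), "origin" and "rotation" of the camera in the world; the wrist camera has in their place "hand_eye" (4x4, takes a point from camera to tool coordinates, whose origin is the TCP and whose axes are the flange's). Camera axes: x right, y down, z forward; pixel columns grow to the right and rows downward; lengths in m; the calibration is good to about 2 mm. A picture is of the moment at which its call begins: read the wrist's pose just before it. calibration takes no time and is no camera call.
- env.sign_off(): hands the job in; it is judged then, once.
The state is a dict: "time_s": time; "qpos": joint angles; "joint_velocities": joint speeds; "effort": joint torques, N m; "tool_pos": TCP position; "tool_rot": TCP orientation; "force": force on the tool from outside, world axes, zero at the start; "wrist_torque": the same for the moment, N m; "grip_width": finger opening in m; "grasp_force": force on a finger pad.
Only numpy, scipy, OpenCV 4.12 (cv2) and the standard library are available. Lean on these libraries where they do the work, as an engineer would, in place of code of your own. Each camera call takes 0.05 s, during which the arm holds its last target. There are 200 camera calls.

### The job

Move the wooden tamper off the glazed saucer and leave it standing upright in a clear spot on the bench, then stand the middle-sized of the three pots upright on the saucer, under the spout of the bulb caddy. Tip the caddy with its handle until all four bulbs have dropped into that pot, then let the sprung handle come back slowly, holding it all the way to its rest so that it never snaps back, and let go. Leave everything else on the bench where it is.

Things in the scene. Friction and masses are not known exactly. Their poses are not given: they have to be found in the camera images.
- stand: Fixed wooden stand of the bulb caddy. Origin: centre of its underside, z up. +y points from caddy to saucer (the way the bulbs pour), -x to the handle's side. Base x +-65, y -100 to +20, 12 mm thick; uprights at x +-45, y +-15, 145 mm high. At rest the caddy (grey metal box, wire top) fills x +-28, y -62 to +45 (spout lip at +45), z 190 to 248 mm of this frame.
- axle (a point): Point on the caddy's horizontal hinge axis (stand frame: x -122, y 0, z 130 mm), in the same plane across the axis as the point handle; axes as the stand's. The caddy turns about the stand's x axis.
- handle (a point): Middle of the handle bar: wood, round, 16 mm thick, 62 mm long, parallel to the hinge axis, on the end of a steel lever 115 mm long that joins it at its end nearest the caddy, 30 mm from this point. At rest the lever stands 80 degrees above the stand's +y (bar at y +20, z 243 mm); at the stop, pushed over towards +y and down, 14 degrees (y +111, z 158 mm).
- caddy (a joint): Tip angle of caddy and lever: 0 at rest, 1.15 rad at the stop, growing as the handle goes to the stand's +y and down. A spring pulls it to rest: about 3 N at the handle near rest, 8 N at the stop. Let go when tipped it snaps back at several rad/s; return well below 2 rad/s (0.5 is good). The flap opens under the bulbs' weight part way; at 1.1 rad all bulbs roll out.
- saucer: Loose glazed ceramic saucer, 126 mm across, rim 14 mm high, flat inner floor about 94 mm across and 6 mm above the bench, 400 g. It stands in front of the spout, centred at about y +115 mm, x 0 in the stand's frame. Origin: centre of the underside.
- tamper: Wooden tamper, standing upright on the saucer at the start: round foot 58 mm across and 22 mm high, upright round handle 22 to 24 mm thick rising to 130 mm, about 130 g. Origin: centre of the underside of the foot, z up along the handle.
- pot_small: The smallest of three open, round, dark plastic pots that nest. Outside diameter at the rim 72 mm, height 64 mm, tapering to 50 mm at the foot; wall 4 mm, thickened to a rolled rim 8 mm thick over the top 14 mm; floor 4 mm thick; about 40 g. Origin: centre of the underside, z up.
- pot_middle: The middle-sized of three open, round, dark plastic pots that nest. Outside diameter at the rim 92 mm, height 82 mm, tapering to 64 mm at the foot; wall 4 mm, thickened to a rolled rim 8 mm thick over the top 14 mm; floor 4 mm thick; about 70 g. Origin: centre of the underside, z up.
- pot_large: The largest of three open, round, dark plastic pots that nest. Outside diameter at the rim 114 mm, height 102 mm, tapering to 80 mm at the foot; wall 4 mm, thickened to a rolled rim 8 mm thick over the top 14 mm; floor 4 mm thick; about 100 g. Origin: centre of the underside, z up.
- bulb1: One of four flower bulbs (round, 24 mm across, about 14 g), at the start inside the caddy behind its flap. Origin: its centre.
- bulb2: One of four flower bulbs (round, 24 mm across, about 14 g), at the start inside the caddy behind its flap. Origin: its centre.
- bulb3: One of four flower bulbs (round, 24 mm across, about 14 g), at the start inside the caddy behind its flap. Origin: its centre.
- bulb4: One of four flower bulbs (round, 24 mm across, about 14 g), at the start inside the caddy behind its flap. Origin: its centre.
- spray_bottle: Bystander: white plastic push-button spray bottle, 68 mm across, 200 mm tall, upright. Origin: centre of the underside.
- weeder: Bystander: hand weeder lying on the bench, wooden handle 130 x 28 x 24 mm centred on the origin along x, chrome two-pronged fork reaching to x +204 mm, 16 mm high. Origin: under the middle of the handle.
- seed_tin: Bystander: closed metal seed tin, 93 mm in x, 65 mm in y, 47 mm high. Origin: centre of the underside.
- jar: Bystander: glass jar with a lid, 64 mm across, 85 mm tall. Origin: centre of the underside.

How it is judged (in metres and radians):
On the way, in this order (a step that is already met when the one before it is completed fails the run):
1. the tamper stands upright on the bench, off the saucer (height (world z) of tamper below 0.008 m and angle between tamper's own z axis and vertical below 0.15 rad and horizontal distance between tamper and saucer above 0.09 m and linear speed of tamper below 0.02 m/s), for 0.2 s.
2. the middle-sized pot stands upright on the saucer (horizontal distance between pot_middle and saucer below 0.02 m and z of pot_middle in the frame of saucer below 0.012 m and angle between pot_middle's own z axis and vertical below 0.12 rad and linear speed of pot_middle below 0.03 m/s), for 0.2 s.
3. all four bulbs are in the middle-sized pot while the caddy is still tipped more than 0.4 rad (value of joint caddy above 0.4 rad and horizontal distance between each of bulb1, bulb2, bulb3, bulb4 and pot_middle below 0.042 m and z of bulb1 in the frame of pot_middle between 0 and 0.082 m and z of bulb2 in the frame of pot_middle between 0 and 0.082 m and z of bulb3 in the frame of pot_middle between 0 and 0.082 m and z of bulb4 in the frame of pot_middle between 0 and 0.082 m), for 0.1 s.
4. the caddy is back at rest (value of joint caddy below 0.04 rad), for 0.2 s.
At the end, for the whole second after the job is handed in: Caddy within 0.04 rad of rest; all four bulbs in the middle-sized pot, below its rim; that pot upright (0.12 rad) on the saucer's floor within 20 mm of its centre; tamper upright (0.15 rad) on the bench, over 90 mm from the saucer's centre; all at rest (all of step 1 and all of step 2 and value of joint caddy below 0.04 rad and horizontal distance between each of bulb1, bulb2, bulb3, bulb4 and pot_middle below 0.042 m and z of bulb1 in the frame of pot_middle between 0 and 0.082 m and z of bulb2 in the frame of pot_middle between 0 and 0.082 m and z of bulb3 in the frame of pot_middle between 0 and 0.082 m and z of bulb4 in the frame of pot_middle between 0 and 0.082 m); the robot touches nothing.
It fails at once if the caddy snaps back (returns faster than 2 rad/s) (velocity of joint caddy below -2 rad/s).
It fails at once if a bystander (small pot, large pot, spray bottle, weeder, seed tin or jar) is moved more than 30 mm (distance of any of pot_small, pot_large, spray_bottle, weeder, seed_tin, jar from where it was at the start of the episode above 0.03 m).
It also fails if it takes over 72 s, if anything falls off the work surface, if the arm or the gripper's body presses on something with over 40 N, if the wrist force passes 120 N, or if a joint passes its speed limit or range.

## Working session

There is one attempt and no reset: what is moved stays moved. The work goes in short steps, Python scripts to look and compute and a tool call to move; the robot and the scene stay as the last step left them, time stands still between calls to the robot, and variables do not carry over. Pictures are saved under pics/ and viewed, at most 10 in all, crops included, and the job is handed in when it is done.

Besides the shell and the picture viewer there is one more tool, called after "Request:" by a JSON object that holds its "api" and its "payload", one argument or row to a line. arm_command: Moves the arm, as the interface text tells. Its arguments: {"type":"object","properties":{"series":{"type":"string"},"squeeze":{"type":"number"}},"required":["series"]}

```bash
mkdir -p pics; ls
cat > h.py <<'E'
import numpy as np,cv2
from cell import telemetry,cams,env
from scipy.spatial.transform import Rotation as R
def cam(n):
    c=cams.calibration(n);return np.array(c['K']),np.array(c['origin']),np.array(c['rotation'])
def ray(n,u,v):
    K,o,r=cam(n);d=r@np.linalg.inv(K)@[u,v,1];return o,d
def atz(n,u,v,z):
    o,d=ray(n,u,v);return o+d*(z-o[2])/d[2]
def tri(a,b):
    (o1,d1),(o2,d2)=a,b
    A=np.c_[d1,-d2];s=np.linalg.lstsq(A,o2-o1,rcond=None)[0]
    p,q=o1+s[0]*d1,o2+s[1]*d2
    return (p+q)/2,np.linalg.norm(p-q)
def proj(n,p):
    K,o,r=cam(n);c=K@(r.T@(np.array(p)-o));return c[:2]/c[2]
E
python3 - <<'E'
from h import *
for n in('scene','top'):
    cv2.imwrite(f'pics/{n}0.png',cams.read_camera(n));print(cams.calibration(n))
print(telemetry.get_obs())
E
```

```text
pics
{'K': array([[478.79163613,   0.        , 317.17709524],
       [  0.        , 478.79163613, 236.35210082],
       [  0.        ,   0.        ,   1.        ]]), 'origin': array([ 1.09578396, -0.47147818,  0.92139793]), 'rotation': array([-140.42528506,    0.73484821,   46.82863642])}
{'K': array([[508.53237883,   0.        , 322.05990383],
       [  0.        , 508.53237883, 246.45894524],
       [  0.        ,   0.        ,   1.        ]]), 'origin': array([ 0.46484121, -0.05159412,  1.26078828]), 'rotation': array([-171.88941036,    1.01076616,  -89.59955701])}
{'time_s': 0.1, 'qpos': array([-71.95973175,  18.43581226,  -4.01572122,  83.17001572,
         1.29644239,  78.54124242,  -3.26221771]), 'joint_velocities': array([-0.00739952, -0.16961919,  0.02738259, -0.05659365,  0.03685174,
        0.07360182, -0.00686857]), 'effort': array([-3.49109187e-04, -4.92575848e+01, -4.06058980e-01, -3.13396847e+01,
       -6.43136096e-02,  3.95264919e-02,  6.95698509e-05]), 'tool_pos': array([0.19246329, 0.62031307, 0.22154116]), 'tool_rot': array([-1.79898247e+02,  6.93416379e-03,  1.62767629e+02]), 'force': array([-0.42862905,  0.97567054,  0.06814282]), 'wrist_torque': array([-0.01706643,  0.01135281,  0.0470158 ]), 'grasp_force': 0.0, 'grip_width': 0.08695735750890264}
```

```bash
sed -i "s/np.array(c\['rotation'\])/R.from_euler('xyz',c['rotation'],degrees=True).as_matrix()/" h.py
```

```text
(no output)
```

View pics/scene0.png

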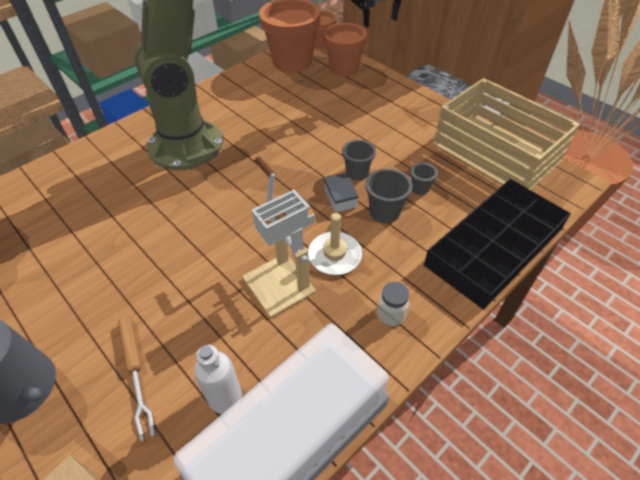

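View pics/top0.png

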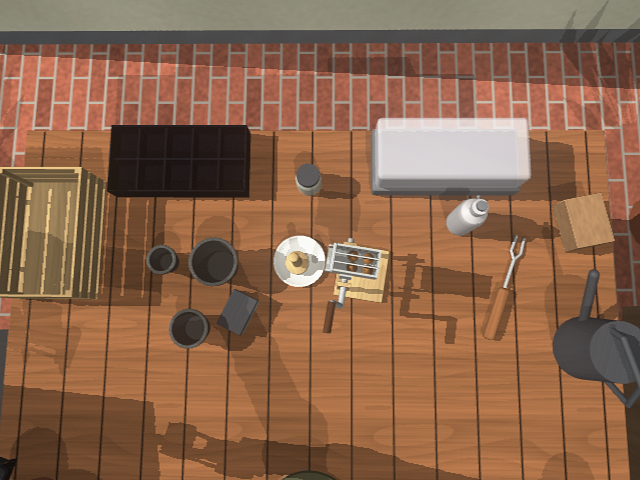

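Scene: pots at (358,158) middle, (388,195) large, (423,178) small; saucer (335,254), caddy (283,220), handle bar (262,163). Top: middle pot (189,328), saucer (299,261), caddy (357,260), bar (330,316). Enlarged crops next.

Run:
```python
import cv2
t=cv2.imread('pics/top0.png')[225:345,140:400];cv2.imwrite('pics/topc.png',cv2.resize(t,None,fx=3,fy=3,interpolation=2))
s=cv2.imread('pics/scene0.png')[130:320,235:445];cv2.imwrite('pics/scc.png',cv2.resize(s,None,fx=3,fy=3,interpolation=2))
```

```text
(no output)
```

View pics/topc.png

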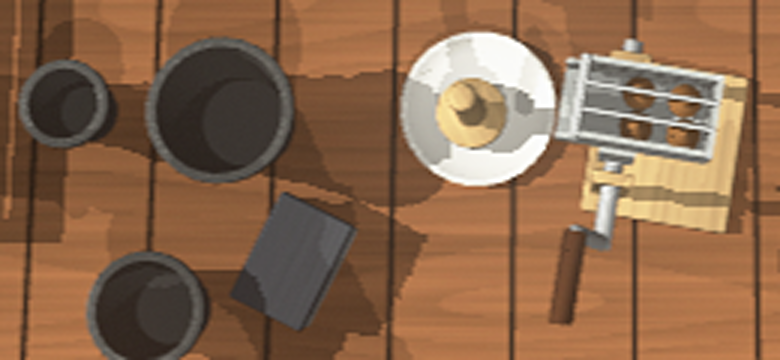

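View pics/scc.png

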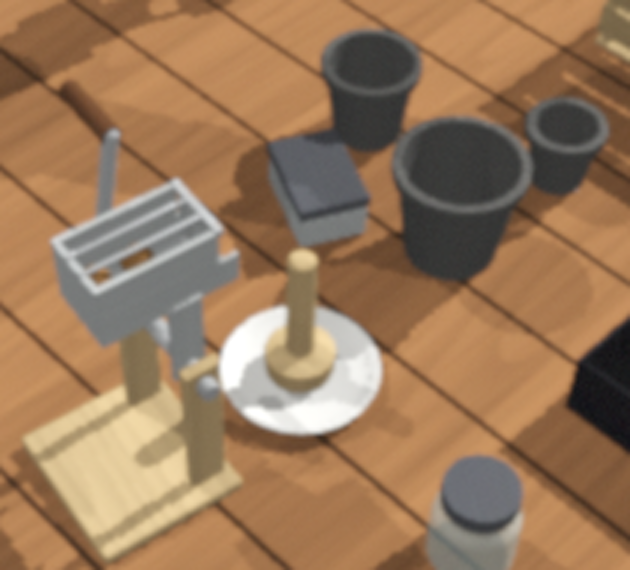

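```bash
cat > m.py <<'E'
from h import *
T=lambda u,v:(140+u/3,225+v/3)
S=lambda u,v:(235+u/3,130+v/3)
for n,a,b in [('mid rim',(147.5,310),(371,66)),('large rim',(219,110),(461.5,170)),('small',(65,103),(566,128)),('saucer',(478,109),(300.5,369)),('tamper top',(460,95),(303,260)),
 ('bar mid',(568,275),(88,108)),('bar end',(575,230),(110,131)),('bar far',(561,320),(67,88)),('base c1',(727,231),(25,440)),('base c2',(744,78),(107,560))]:
    p,e=tri(ray('top',*T(*a)),ray('scene',*S(*b)));print(n,p.round(4),round(e,4))
for q in [(25,440),(107,560),(242,482)]: print('base',atz('scene',*S(*q),.012).round(4))
for q in [(744,78),(727,232),(582,207)]: print('baset',atz('top',*T(*q),.012).round(4))
print('saucer z14',atz('scene',*S(300.5,369),.014),atz('top',*T(478,109),.014))
print('midpot z82',atz('scene',*S(371,66),.08),atz('top',*T(147.5,310),.08))
for q in [(290,191),(356,229),(301,331),(231,295)]: print('tin',atz('top',*T(*q),.047).round(3))
print('jar',atz('top',308,178,.085))
E
python3 m.py
```

```text
mid rim [0.4419 0.2773 0.0768] 0.0028
large rim [0.5949 0.2235 0.0927] 0.0015
small [0.6037 0.3548 0.0603] 0.0021
saucer [0.6062 0.0288 0.0118] 0.003
tamper top [0.6022 0.0338 0.1351] 0.0012
bar mid [ 0.4696 -0.0475  0.2488] 0.0014
bar end [ 0.499  -0.052   0.2498] 0.0014
bar far [ 0.4403 -0.043   0.2458] 0.0013
base c1 [ 0.5081 -0.1738  0.0121] 0.0057
base c2 [ 0.6326 -0.1918  0.0082] 0.0
base [ 0.5097 -0.1715  0.012 ]
base [ 0.6345 -0.193   0.012 ]
base [ 0.653  -0.0768  0.012 ]
baset [ 0.6321 -0.1914  0.012 ]
baset [ 0.5058 -0.1762  0.012 ]
baset [ 0.5253 -0.0584  0.012 ]
saucer z14 [0.60816446 0.02893861 0.014     ] [0.60505048 0.02749573 0.014     ]
midpot z82 [0.44501921 0.27579661 0.08      ] [0.44111022 0.27526794 0.08      ]
tin [0.535 0.174 0.047]
tin [0.505 0.121 0.047]
tin [0.425 0.162 0.047]
tin [0.453 0.219 0.047]
jar [0.79689272 0.00497861 0.085     ]
```

Request:
{"api": "arm_command", "payload": {
  "series": "0 0 -8 0.1185 0;0 0 -8 0.1185 0;0 0 -8 0.1185 0;0 0 -8 0.1185 0;0 0 -8 0.1185 0;0 0 -8 0.1185 0;0 0 -8 0.1185 0;0 0 -8 0.1185 0;0 0 0 0.1185 0;0 0 0 0.1185 0;0 0 0 0.1185 0;0 0 0 0.1185 0;0 0 0 0 0"
}}

```text
time_s: 1.18
tool_pos: [0.1926, 0.6206, 0.286]
tool_rot: [180.0, 0.1, 81.1]
force: [-0.8, 0.4, 0.7]
grip_width: 0.087
grasp_force: 0.0
```

Request:
{"api": "arm_command", "payload": {
  "series": "-12 12 0 0 0;-26 24 0 0 0;-26 25 0 0 0;-26 25 0 0 0;-26 25 0 0 0;-26 25 0 0 0;-26 25 0 0 0;-26 25 0 0 0;-26 25 0 0 0;-26 25 0 0 0;-26 25 0 0 0;-26 25 0 0 0;-26 25 0 0 0;-26 25 0 0 0;-26 25 0 0 0;-26 25 0 0 0;-26 25 0 0 0;-26 25 0 0 0;-26 25 0 0 0;-26 25 0 0 0"
}}

```text
time_s: 2.85
tool_pos: [0.597, 0.0457, 0.2865]
tool_rot: [-180.0, -0.0, 81.5]
force: [0.7, 0.0, 0.2]
grip_width: 0.0869
grasp_force: 0.0
```

```bash
cat >> h.py <<'E'
def to(p,yaw=None):
    "tool-axis shift mm (and turn rad) from the measured pose to p"
    o=telemetry.get_obs();r=R.from_euler('xyz',o['tool_rot'],degrees=True)
    print('t',round(o['time_s'],2),'tcp',o['tool_pos'].round(4),o['tool_rot'].round(2),'q',o['qpos'].round(0),'F',o['force'].round(1),'w',round(o['grip_width'],4),'gf',round(o['grasp_force'],1))
    print('shift',((r.inv().apply(np.array(p)-o['tool_pos']))*1000).round(1), 'turn',None if yaw is None else round(np.radians(o['tool_rot'][2]-yaw),4))
SO=np.array([.5866,-.0858,0]);SY=-8.7
def st(x,y,z): return SO+R.from_euler('z',SY,degrees=True).apply([x/1000,y/1000,z/1000])
E
python3 -c "
from h import *
to([.603,.032,.081],81.3);print(cams.calibration('wrist'))"
```

```text
t 2.85 tcp [0.597  0.0457 0.2865] [-1.800e+02 -2.000e-02  8.154e+01] q [-39.  12.  38.  86.  -7.  84.  -9.] F [0.7 0.  0.2] w 0.0869 gf 0.0
shift [-12.7   8.  205.5] turn 0.0041
{'K': array([[337.13054281,   0.        , 314.45624738],
       [  0.        , 337.13054281, 236.80044607],
       [  0.        ,   0.        ,   1.        ]]), 'hand_eye': array([[ 2.74957427e-04, -9.64270855e-01, -2.64918179e-01,
         7.13916564e-02],
       [ 9.99999936e-01,  2.04214687e-04,  2.94578266e-04,
         3.44732332e-08],
       [-2.29953053e-04, -2.64918243e-01,  9.64270850e-01,
        -1.63963745e-01],
       [ 0.00000000e+00,  0.00000000e+00,  0.00000000e+00,
         1.00000000e+00]])}
```

```bash
cat >> h.py <<'E'
def wpose():
    o=telemetry.get_obs();c=cams.calibration('wrist')
    M=np.eye(4);M[:3,:3]=R.from_euler('xyz',o['tool_rot'],degrees=True).as_matrix();M[:3,3]=o['tool_pos']
    return np.array(c['K']),M@np.array(c['hand_eye'])
def wz(K,W,u,v,z):
    d=W[:3,:3]@np.linalg.inv(K)@[u,v,1];o=W[:3,3];return o+d*(z-o[2])/d[2]
def wpix(K,W,p):
    c=K@(W[:3,:3].T@(np.array(p)-W[:3,3]));return c[:2]/c[2]
E
python3 - <<'E'
from h import *
K,W=wpose();np.savez('w1.npz',K=K,W=W)
cv2.imwrite('pics/w1.png',cams.read_camera('wrist'))
print(wpix(K,W,[.603,.032,.134]),wpix(K,W,[.605,.028,.014]))
E
```

```text
[322.54214484 233.97304645] [322.34541563 213.29660963]
```

View pics/w1.png

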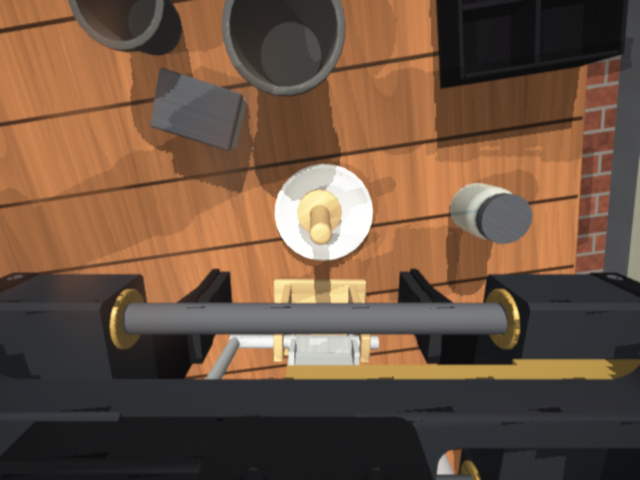

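Wrist view: tamper top at (320,231), saucer centre (324,212), within ~2 mm of estimates. Descend and grip.

Request:
{"api": "arm_command", "payload": {
  "series": "-3.6 2.2 15 0 0;-3.6 2.2 20 0 0;-3.6 2.2 20 0 0;0 0 20 0 0;0 0 20 0 0;0 0 20 0 0;0 0 20 0 0;0 0 20 0 0;0 0 20 0 0;0 0 15 0 0;0 0 10 0 0;0 0 5 0 0;0 0 0 0 0;0 0 0 0 255;0 0 0 0 255;0 0 0 0 255;0 0 0 0 255;0 0 0 0 255;0 0 0 0 255;0 0 0 0 255",
  "squeeze": 20
}}

```text
time_s: 4.57
tool_pos: [0.6014, 0.0354, 0.0817]
tool_rot: [180.0, -0.0, 81.3]
force: [-0.8, -1.0, -0.8]
grip_width: 0.048
grasp_force: 0.0
```

```bash
python3 -c "
from h import *
to([.74,.13,.2],81.3)"
```

```text
t 4.57 tcp [0.6014 0.0354 0.0817] [ 1.7998e+02 -1.0000e-02  8.1290e+01] q [-35.  21.  36. 101. -14.  62.  -4.] F [-0.8 -1.  -0.8] w 0.048 gf 0.0
shift [ 114.5  122.7 -118.2] turn -0.0001
```

Request:
{"api": "arm_command", "payload": {
  "series": "0 0 0 0 255;0 0 0 0 255;0 0 0 0 255;0 0 0 0 255;0 0 0 0 255;0 0 0 0 255;0 0 0 0 255;0 0 0 0 255;0 0 0 0 255"
}}

```text
time_s: 5.32
tool_pos: [0.6013, 0.0354, 0.0815]
tool_rot: [-180.0, 0.0, 81.3]
force: [0.5, -0.2, 0.3]
grip_width: 0.0221
grasp_force: 20.0
```

Request:
{"api": "arm_command", "payload": {
  "series": "0 0 -8 0 255;0 0 -14 0 255;0 0 -14 0 255;0 0 -10 0 255;4 4 -4 0 255;10 8 0 0 255;14 12 0 0 255;14 12 0 0 255;14 12 0 0 255;14 12 0 0 255;14 12 0 0 255;10 8 0 0 255;4 4 0 0 255;0 0 8 0 255;0 0 12 0 255;0 0 12 0 255;0 0 10 0 255;0 0 6 0 255;0 0 4 0 255"
}}

```text
time_s: 6.9
tool_pos: [0.698, 0.119, 0.0777]
tool_rot: [-179.9, 0.0, 81.2]
force: [0.2, -0.3, -1.4]
grip_width: 0.022
grasp_force: 20.0
```

```bash
python3 -c "
from h import *
to([.70,.12,.0757],81.3)"
```

```text
t 6.9 tcp [0.698  0.119  0.0777] [-1.7987e+02  5.0000e-02  8.1250e+01] q [-35.  34.  33.  84. -19.  68.  -8.] F [ 0.2 -0.3 -1.4] w 0.022 gf 20.0
shift [1.3 1.8 2. ] turn -0.0009
```

Lower slowly to contact.

Request:
{"api": "arm_command", "payload": {
  "series": "0 0 0.8 0 255;0 0 0.5 0 255;0 0 0.5 0 255;0 0 0 0 255;0 0 0 0 255"
}}

```text
time_s: 7.32
tool_pos: [0.6996, 0.1196, 0.0784]
tool_rot: [179.9, -0.0, 81.3]
force: [-0.4, 0.2, -1.8]
grip_width: 0.0222
grasp_force: 20.0
```

Request:
{"api": "arm_command", "payload": {
  "series": "0 0 0.7 0 255;0 0 0.7 0 255;0 0 0.4 0 255;0 0 0 0 255;0 0 0 0 255"
}}

```text
time_s: 7.73
tool_pos: [0.6991, 0.1196, 0.0759]
tool_rot: [-180.0, 0.0, 81.3]
force: [-0.5, 0.4, -2.1]
grip_width: 0.0221
grasp_force: 20.0
```

Request:
{"api": "arm_command", "payload": {
  "series": "0 0 0.6 0 255;0 0 0.6 0 255;0 0 0.3 0 255;0 0 0 0 255;0 0 0 0 255"
}}

```text
time_s: 8.15
tool_pos: [0.6994, 0.1196, 0.0756]
tool_rot: [180.0, -0.0, 81.3]
force: [-2.5, 0.4, 5.1]
grip_width: 0.0221
grasp_force: 20.0
```

Request:
{"api": "arm_command", "payload": {
  "series": "0 0 -0.5 0 255;0 0 0 0 220;0 0 0 0 180;0 0 0 0 130;0 0 0 0 80;0 0 0 0 40;0 0 0 0 40;0 0 0 0 40;0 0 -6 0 40;0 0 -14 0 40;0 0 -20 0 40;0 0 -20 0 40;0 0 -20 0 40;0 0 -20 0 40;0 0 -20 0 40;0 0 -10 0 40;0 0 0 0 40"
}}

```text
time_s: 9.57
tool_pos: [0.701, 0.1195, 0.2094]
tool_rot: [179.7, -0.1, 81.3]
force: [-0.6, 0.1, 0.6]
grip_width: 0.0731
grasp_force: 0.0
```

Run:
```python
from h import *
cv2.imwrite('pics/s2.png',np.hstack([cv2.resize(cams.read_camera('scene')[110:350,220:460],(400,400)),cv2.resize(cams.read_camera('top')[200:360,140:400],None,fx=1.5,fy=2.5)]))
to([.442-.042*.9885,.276+.042*.1513,.2],81.3)
```

```text
t 9.67 tcp [0.6992 0.1195 0.2052] [ 1.7998e+02 -2.0000e-02  8.1290e+01] q [-35.  29.  35.  76. -16.  80. -10.] F [-0.2 -0.2  0. ] w 0.0734 gf 0.0
shift [ 115.7 -319.9    5.1] turn -0.0002
```

View pics/s2.png

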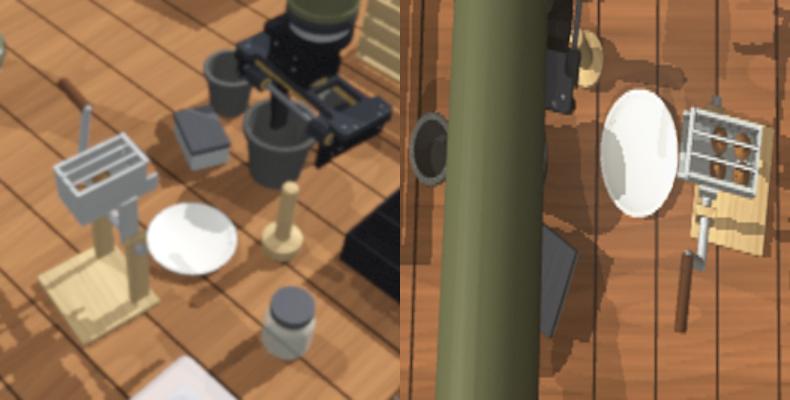

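Tamper stands upright off the saucer (scene crop (283,225)), saucer clear. Now to the middle pot's near rim.

Request:
{"api": "arm_command", "payload": {
  "series": "4 -12 0 0 40;9 -24 0 0 40;9 -26 0 0 40;10 -26 0 0 40;10 -26 0 0 40;10 -27 0 0 40;10 -27 0 0 40;10 -27 0 0 40;10 -26 0 0 40;10 -26 0 0 40;9 -26 0 0 40;8 -24 0 0 40;4 -13 0 0 40;3 -10 0 0 40;0 0 0 0 40;0 0 0 0 40"
}}

```text
time_s: 11.0
tool_pos: [0.4004, 0.2823, 0.2043]
tool_rot: [-180.0, 0.1, 81.3]
force: [-0.8, -0.4, 0.7]
grip_width: 0.0735
grasp_force: 0.0
```

Run:
```python
from h import *
to([.442-.042*.9885,.276+.042*.1513,.056],81.3)
K,W=wpose()
im=cams.read_camera('wrist')
cv2.imwrite('pics/w2.png',im)
print(wpix(K,W,[.442,.276,.082]))
np.savez('w2.npz',K=K,W=W)
```

```text
t 11.0 tcp [0.4004 0.2823 0.2043] [-1.800e+02  6.000e-02  8.132e+01] q [-64.  -1.  26. 108.   1.  74. -47.] F [-0.8 -0.4  0.7] w 0.0735 gf 0.0
shift [3.000e-01 1.000e-01 1.483e+02] turn 0.0004
[362.45850797 228.56022224]
```

View pics/w2.png

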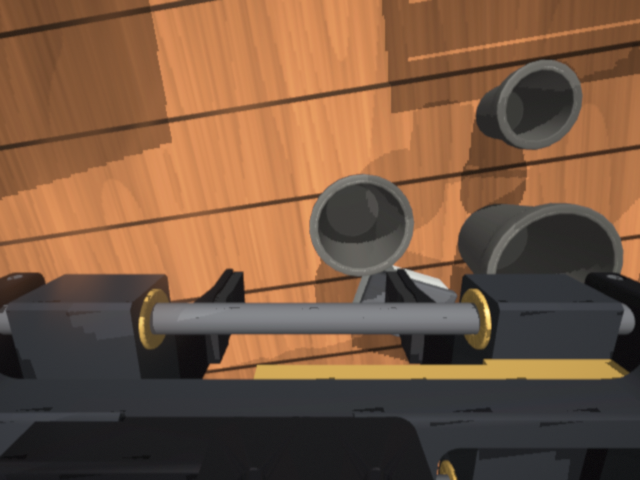

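Middle pot rim centre at (361,224), about 3 mm further along tool +x than predicted. Descend with that correction and grip.

Request:
{"api": "arm_command", "payload": {
  "series": "1.3 0 10 0 40;1.3 0 20 0 40;0 0 20 0 40;0 0 20 0 40;0 0 20 0 40;0 0 20 0 40;0 0 18 0 40;0 0 12 0 40;0 0 6 0 40;0 0 2 0 40;0 0 0 0 40;0 0 0 0 120;0 0 0 0 180;0 0 0 0 255;0 0 0 0 255;0 0 0 0 255;0 0 0 0 255;0 0 0 0 255;0 0 0 0 255;0 0 0 0 255",
  "squeeze": 20
}}

```text
time_s: 12.72
tool_pos: [0.4008, 0.2853, 0.057]
tool_rot: [180.0, -0.0, 81.3]
force: [-0.0, -0.2, 1.3]
grip_width: 0.0218
grasp_force: 0.0
```

Request:
{"api": "arm_command", "payload": {
  "series": "0 0 0 0 255;0 0 0 0 255;0 0 0 0 255;0 0 0 0 255;0 0 0 0 255;0 0 0 0 255"
}}

```text
time_s: 13.22
tool_pos: [0.4011, 0.2856, 0.0573]
tool_rot: [180.0, -0.0, 81.3]
force: [0.2, 1.2, 2.1]
grip_width: 0.0112
grasp_force: 19.0
```

Request:
{"api": "arm_command", "payload": {
  "series": "0 0 -6 0 255;0 0 -12 0 255;0 0 -16 0 255;0 0 -16 0 255;0 0 -16 0 255;0 0 -16 0 255;0 0 -16 0 255;0 0 -12 0 255;0 0 -6 0 255;0 0 0 0 255"
}}

```text
time_s: 14.05
tool_pos: [0.4011, 0.2854, 0.1741]
tool_rot: [180.0, -0.1, 81.3]
force: [0.1, -0.4, -1.2]
grip_width: 0.0107
grasp_force: 19.2
```

Run:
```python
from h import *
to([.5645,.0351,.0635],81.3)
```

```text
t 14.05 tcp [0.4011 0.2854 0.1741] [ 1.7996e+02 -8.0000e-02  8.1280e+01] q [-64.   0.  26. 110.  -0.  70. -47.] F [ 0.1 -0.4 -1.2] w 0.0107 gf 19.2
shift [-222.8  199.4  110.4] turn -0.0003
```

Request:
{"api": "arm_command", "payload": {
  "series": "-6 5 0 0 255;-12 11 0 0 255;-16 14 0 0 255;-17 15 0 0 255;-17 15 0 0 255;-17 15 0 0 255;-17 15 0 0 255;-17 15 0 0 255;-17 15 0 0 255;-17 15 0 0 255;-17 15 0 0 255;-16 15 0 0 255;-14 13 0 0 255;-11 10 0 0 255;-8 8 0 0 255;-3.5 3 0 0 255;0 0 0 0 255;0 0 0 0 255"
}}

```text
time_s: 15.55
tool_pos: [0.5631, 0.0351, 0.1721]
tool_rot: [-179.9, 0.0, 81.3]
force: [0.2, 0.3, -1.1]
grip_width: 0.0108
grasp_force: 19.2
```

Run:
```python
from h import *
to([.5645,.0351,.0635],81.3)
K,W=wpose()
p=telemetry.get_obs()['tool_pos']
a=cv2.resize(cams.read_camera('wrist')[60:300,180:480],None,fx=1.3,fy=1.3);b=cv2.resize(cams.read_camera('scene')[130:290,240:420],None,fx=2,fy=2)
b=cv2.copyMakeBorder(b,0,max(0,a.shape[0]-b.shape[0]),0,0,0)[:a.shape[0]];a=cv2.copyMakeBorder(a,0,max(0,b.shape[0]-a.shape[0]),0,0,0)
cv2.imwrite('pics/w3.png',np.hstack([a,b]))
```

```text
t 15.55 tcp [0.5631 0.0351 0.1721] [-1.799e+02  3.000e-02  8.127e+01] q [-43.  12.  42. 101.  -8.  71.  -8.] F [ 0.2  0.3 -1.1] w 0.0108 gf 19.2
shift [  0.2   1.6 108.6] turn -0.0005
```

View pics/w3.png

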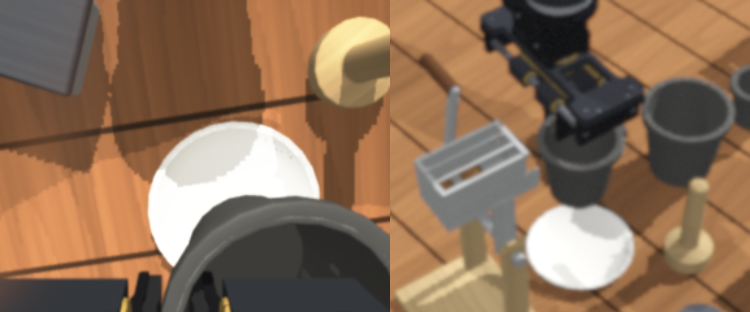

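Pot hangs level over the saucer. Lower.

Request:
{"api": "arm_command", "payload": {
  "series": "0 0.5 6 0 255;0 0.5 12 0 255;0 0 14 0 255;0 0 14 0 255;0 0 14 0 255;0 0 14 0 255;0 0 12 0 255;0 0 8 0 255;0 0 6 0 255;0 0 3 0 255;0 0 1 0 255;0 0 0 0 255;0 0 0 0 255"
}}

```text
time_s: 16.73
tool_pos: [0.5653, 0.0351, 0.0696]
tool_rot: [179.9, -0.0, 81.3]
force: [0.6, 1.1, -0.7]
grip_width: 0.0106
grasp_force: 19.2
```

Request:
{"api": "arm_command", "payload": {
  "series": "0 0 1.5 0 255;0 0 1.5 0 255;0 0 1 0 255;0 0 0.8 0 255;0 0 0 0 255;0 0 0 0 255"
}}

```text
time_s: 17.23
tool_pos: [0.5649, 0.0352, 0.0644]
tool_rot: [180.0, -0.0, 81.3]
force: [-1.3, 0.2, 2.8]
grip_width: 0.0109
grasp_force: 19.5
```

Request:
{"api": "arm_command", "payload": {
  "series": "0 0 0 0 230;0 0 0 0 200;0 0 0 0 170;0 0 0 0 130;0 0 0 0 130;0 0 0 0 130;0 0 0 0 130;0 0 -4 0 130;0 0 -10 0 130;0 0 -20 0 130;0 0 -25 0 130;0 0 -25 0 130;0 0 -25 0 130;0 0 -30 0 130;0 0 -30 0 130;0 0 -30 0 130;0 0 -25 0 130;0 0 -10 0 130;0 0 0 0 130"
}}

```text
time_s: 18.82
tool_pos: [0.5663, 0.0348, 0.3016]
tool_rot: [179.7, -0.1, 81.3]
force: [2.0, 0.5, -0.3]
grip_width: 0.0429
grasp_force: 0.0
```

Run:
```python
from h import *
to(st(-128,20,320),171.3)
K,W=wpose()
b=cv2.resize(cams.read_camera('wrist')[80:300,180:480],None,fx=2.6,fy=2.6)
cv2.imwrite('pics/w4.png',b)
for p in ([.606,.0287,.088],[.605,.028,.014]):print((wpix(K,W,p)-[180,80])*2.6)
```

```text
t 18.82 tcp [0.5663 0.0348 0.3016] [ 1.797e+02 -1.400e-01  8.127e+01] q [-45.   7.  43.  90.  -5.  85. -10.] F [ 2.   0.5 -0.3] w 0.0429 gf 0.0
shift [-96.1 -89.5 -19.2] turn -1.5713
[438.65355275 337.34195113]
[422.13891244 312.54846057]
```

View pics/w4.png

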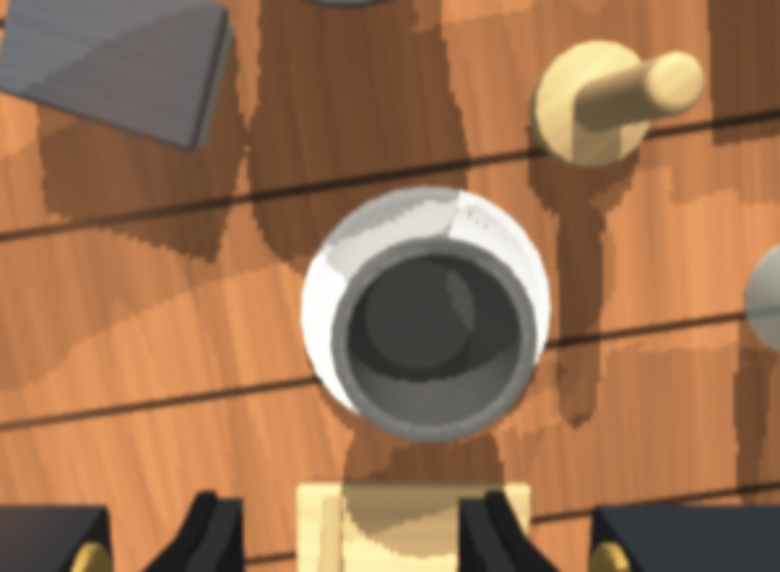

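Pot upright within ~4 mm of saucer centre (rim centre (433,340), saucer (426,311), as expected for the heights). Now to the handle.

Request:
{"api": "arm_command", "payload": {
  "series": "-6 -6 -10 0 130;-14 -13 -10 0 130;-18 -17 -5 0 130;-20 -18 0 0 130;-18 -17 0 0 130;-14 -12 0 0 130;-6 -6 0 0 130;0 0 0 -0.12 130;0 0 0 -0.12 130;0 0 0 -0.12 130;0 0 0 -0.12 130;0 0 0 -0.12 130;0 0 0 -0.12 130;0 0 0 -0.12 130;0 0 0 -0.12 130;0 0 0 -0.12 130;0 0 0 -0.12 130;0 0 0 -0.12 130;0 0 0 -0.12 130;0 0 0 -0.12 130"
}}

```text
time_s: 20.53
tool_pos: [0.4619, -0.0461, 0.3223]
tool_rot: [-179.9, -0.1, 171.0]
force: [-0.4, -0.6, -0.3]
grip_width: 0.0425
grasp_force: 0.0
```

Run:
```python
from h import *
to(st(-128,20,224),171.3)
K,W=wpose()
a=cams.read_camera('wrist');cv2.imwrite('pics/w5w.png',a)
s=cams.read_camera('scene')[120:280,220:360];t=cams.read_camera('top')[215:345,280:400]
h=480;f=lambda i:cv2.resize(i,(int(i.shape[1]*300/i.shape[0]),300))
top=np.hstack([f(s),f(t)])
low=cv2.resize(a[150:480],(top.shape[1],300))
cv2.imwrite('pics/w5.png',np.vstack([top,low]));print(top.shape)
for x in(-152,-122,-92):print(wpix(K,W,st(x,20,251)))
```

```text
t 20.53 tcp [ 0.4619 -0.0461  0.3223] [-1.7994e+02 -8.0000e-02  1.7104e+02] q [-57. -14.  51. 100.  11.  89.  73.] F [-0.4 -0.6 -0.3] w 0.0425 gf 0.0
shift [-1.5 -0.3 98.3] turn -0.0045
(300, 538, 3)
[315.19922293 216.60746911]
[315.34629581 256.59550196]
[315.48428576 294.11395593]
```

View pics/w5.png

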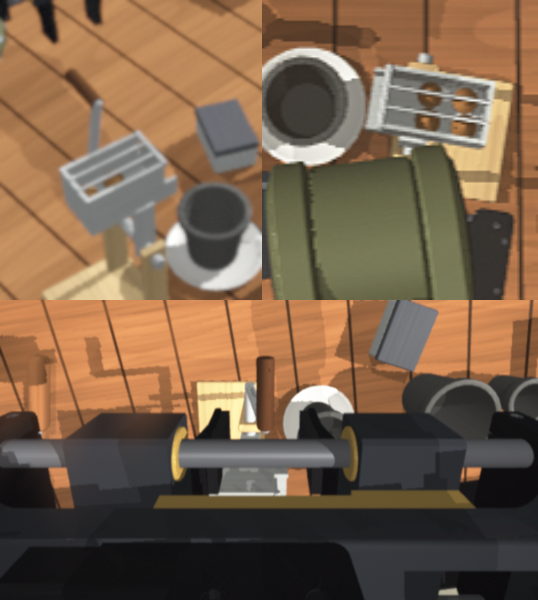

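Bar seen at (315, 211–293) in the wrist view, centred between the fingers as predicted. Descend and grip.

Request:
{"api": "arm_command", "payload": {
  "series": "-0.7 0 8 -0.0045 130;-0.7 0 16 0 130;0 0 20 0 130;0 0 20 0 130;0 0 16 0 130;0 0 10 0 130;0 0 6 0 130;0 0 2 0 130;0 0 0 0 130;0 0 0 0 170;0 0 0 0 190;0 0 0 0 255;0 0 0 0 255;0 0 0 0 255;0 0 0 0 255;0 0 0 0 255;0 0 0 0 255;0 0 0 0 255;0 0 0 0 255",
  "squeeze": 25
}}

```text
time_s: 22.27
tool_pos: [0.464, -0.0461, 0.2254]
tool_rot: [179.9, 0.0, 171.0]
force: [0.3, 1.9, 2.5]
grip_width: 0.0153
grasp_force: 25.0
```

Run:
```python
from h import *
to(st(-128,20,224),171.3)
import math
# arc in stand y,z (mm), lever 115 about (0,130)
a=[80-i*66/22 for i in range(23)]
P=[(115*math.cos(math.radians(x)),115*math.sin(math.radians(x))) for x in a]
print([(round(P[i+1][0]-P[i][0],1),round(P[i][1]-P[i+1][1],1)) for i in range(22)])
```

```text
t 22.27 tcp [ 0.464  -0.0461  0.2254] [1.7995e+02 3.0000e-02 1.7096e+02] q [-58. -11.  55. 109.   9.  77.  75.] F [0.3 1.9 2.5] w 0.0153 gf 25.0
shift [ 0.8 -0.7  1.4] turn -0.006
[(5.9, 1.2), (5.8, 1.5), (5.7, 1.8), (5.6, 2.1), (5.5, 2.4), (5.4, 2.7), (5.2, 3.0), (5.1, 3.2), (4.9, 3.5), (4.7, 3.7), (4.5, 4.0), (4.3, 4.2), (4.1, 4.4), (3.8, 4.6), (3.6, 4.8), (3.3, 5.0), (3.1, 5.2), (2.8, 5.3), (2.5, 5.5), (2.2, 5.6), (1.9, 5.7), (1.6, 5.8)]
```

Request:
{"api": "arm_command", "payload": {
  "series": "0 3 0.6 0 255;0 5.9 1.3 0 255;0 5.8 1.6 0 255;0 5.7 1.9 0 255;0 5.6 2.2 0 255;0 5.5 2.5 0 255;0 5.4 2.8 0 255;0 5.2 3 0 255;0 5.1 3.2 0 255;0 4.9 3.5 0 255;0 4.7 3.7 0 255;0 0 0 0 255;0 0 0 0 255"
}}

```text
time_s: 23.35
tool_pos: [0.4722, 0.0054, 0.1983]
tool_rot: [-179.6, -0.0, 170.8]
force: [-0.6, -6.0, 2.2]
grip_width: 0.0142
grasp_force: 25.0
```

```bash
cat > b.py <<'E'
from h import *
import sys
to(st(-128,20,224),171.3)
p=telemetry.get_obs()['tool_pos']-SO
q=R.from_euler('z',-SY,degrees=True).apply(p)*1000
print('stand',q.round(1),'r,ang',np.hypot(q[1],q[2]+19-130).round(1),np.degrees(np.arctan2(q[2]+19-130,q[1])).round(1))
E
python3 b.py
```

```text
t 23.35 tcp [0.4722 0.0054 0.1983] [-1.7961e+02 -3.0000e-02  1.7080e+02] q [-60.  -7.  53. 111.   6.  74.  72.] F [-0.6 -6.   2.2] w 0.0142 gf 25.0
shift [  0.7 -53.  -25.3] turn -0.0087
stand [-126.9   72.8  198.3] r,ang 113.7 50.2
```

Request:
{"api": "arm_command", "payload": {
  "series": "0 4.5 4 0 255;0 4.3 4.2 0 255;0 4.1 4.4 0 255;0 3.8 4.6 0 255;0 3.6 4.8 0 255;0 3.3 5 0 255;0 0 0 0 255;0 0 0 0 255",
  "squeeze": 40
}}

```text
time_s: 24.02
tool_pos: [0.476, 0.028, 0.1715]
tool_rot: [-179.6, -0.0, 170.8]
force: [-2.1, -7.7, 3.7]
grip_width: 0.0143
grasp_force: 39.5
```

```bash
python3 b.py
python3 - <<'E'
from h import *
cv2.imwrite('pics/s6.png',cams.read_camera('scene'))
# brown bar / lever position: project bar axis & lever for several tip angles
for ang in (80,40,32,25,14):
    c,s=np.cos(np.radians(ang))*115,np.sin(np.radians(ang))*115+130
    print(ang,proj('scene',st(-91,c,s)).round(1),proj('scene',st(-153,c,s)).round(1),'caddy top-back corner',)
E
```

```text
t 24.02 tcp [0.476  0.028  0.1715] [-1.7957e+02 -4.0000e-02  1.7079e+02] q [-61.  -4.  53. 112.   4.  70.  72.] F [-2.1 -7.7  3.7] w 0.0143 gf 39.5
shift [  0.8 -76.2 -51.9] turn -0.0089
stand [-126.6   95.8  171.5] r,ang 113.3 32.3
80 [271.7 176.3] [256.6 159.8] caddy top-back corner
40 [300.2 177.1] [285.  161.4] caddy top-back corner
32 [304.  179.7] [288.9 164.1] caddy top-back corner
25 [306.7 182.5] [291.7 167.1] caddy top-back corner
14 [309.7 187.9] [294.9 172.5] caddy top-back corner
```

Request:
{"api": "arm_command", "payload": {
  "series": "0 2.6 5.2 0 255;0 2.4 5.3 0 255;0 2.1 5.5 0 255;0 2 5.6 0 255;0 1.8 5.7 0 255;0 0 0 0 255;0 0 0 0 255"
}}

```text
time_s: 24.65
tool_pos: [0.478, 0.0407, 0.1449]
tool_rot: [-179.7, -0.0, 170.9]
force: [-2.5, -3.9, 7.8]
grip_width: 0.0137
grasp_force: 39.2
```

```bash
python3 b.py
```

```text
t 24.65 tcp [0.478  0.0407 0.1449] [-1.7974e+02 -2.0000e-02  1.7087e+02] q [-61.  -1.  54. 114.   1.  67.  73.] F [-2.5 -3.9  7.8] w 0.0137 gf 39.2
shift [  0.9 -89.  -78.7] turn -0.0075
stand [-126.5  108.6  144.9] r,ang 113.8 17.3
```

Push on gently to feel the stop.

Request:
{"api": "arm_command", "payload": {
  "series": "0 1.2 4 0 255;0 0.6 3 0 255;0 0.3 2 0 255;0 0 2 0 255;0 0 0 0 255;0 0 0 0 255"
}}

```text
time_s: 25.15
tool_pos: [0.4786, 0.0439, 0.1343]
tool_rot: [-179.9, -0.0, 170.9]
force: [-2.7, -2.5, 9.9]
grip_width: 0.0141
grasp_force: 39.1
```

```bash
python3 b.py
python3 - <<'E'
from h import *
cv2.imwrite('pics/s7.png',cams.read_camera('scene'))
im=cams.read_camera('top');cv2.imwrite('pics/t7.png',im)
E
```

```text
t 25.15 tcp [0.4786 0.0439 0.1343] [-1.7986e+02 -1.0000e-02  1.7090e+02] q [-61.   0.  54. 114.  -0.  65.  73.] F [-2.7 -2.5  9.9] w 0.0141 gf 39.1
shift [  1.  -92.1 -89.4] turn -0.0069
stand [-126.4  111.8  134.3] r,ang 114.3 11.8
```

Request:
{"api": "arm_command", "payload": {
  "series": "0 0 2 0 255;0 0 2 0 255;0 0 0 0 255;0 0 0 0 255"
}}

```text
time_s: 25.58
tool_pos: [0.4787, 0.0446, 0.131]
tool_rot: [-179.9, -0.0, 170.9]
force: [-4.5, -1.2, 15.0]
grip_width: 0.0133
grasp_force: 38.8
```

```bash
python3 b.py
python3 - <<'E'
from h import *
print(proj('top',[.605,.028,.05]),proj('top',[.605,.028,.088]))
for f in ('t7',None):
    im=cv2.imread('pics/t7.png') if f else cams.read_camera('top')
    hs=cv2.cvtColor(im,cv2.COLOR_BGR2HSV)
    c=proj('top',[.605,.028,.06]);u,v=c.round().astype(int)
    w=hs[v-16:v+17:2,u-20:u+32:2]
    m=((w[...,0]<25)&(w[...,1]>70))
    print('\n'.join(''.join('#' if a else '.' for a in r) for r in m));print()
cv2.imwrite('pics/t8.png',im)
print(w[...,2])
E
```

```text
t 25.58 tcp [0.4787 0.0446 0.131 ] [-1.7994e+02 -2.0000e-02  1.7091e+02] q [-61.   1.  54. 115.  -1.  65.  74.] F [-4.5 -1.2 15. ] w 0.0133 gf 38.8
shift [  1.  -92.7 -92.9] turn -0.0067
stand [-126.4  112.6  131. ] r,ang 114.4 10.1
[298.19428982 259.67051642] [297.14652286 257.78491026]
##........................
#.........................
........#.................
..........................
..........................
..........................
......##..................
.....###..................
.....###..................
.....###..................
......#...................
..........................
..........................
.......#####..............
........###...............
..........................
......................##..

##.......................#
#.........................
..........................
..........................
..........................
..........................
......##..................
.....###..................
.....###..................
.....###..................
......#...................
..........................
..........................

[... 1262 characters left out ...]
95 174 177
  175 175 177 175 172 174 173 176]
 [134  87  78  48  50  55  63 186  93 105 130 158 161 192 223 180 175 177
  176 174 177 175 174 174 170 178]
 [143 116  87  47  50  50  63 153 199 179 144 144 108 109  98 114 142 169
  178 176 179 176 175 175 174 178]
 [142 137  87  78  47  49  57  69  88  93  94  87  87 100 112 110 112 110
  109 107 115 142 166 177 176 178]
 [141 145  95  98  68  50  50  59  71  88  91  65  63  66  71  84  99 110
  108 136 137 119 109 108 106 113]
 [144 140 146 107  94  83  48  49  50  65  64  64  65  57  86  92  83 134
  153 157 155 154 175 178 178 155]
 [134 140 141 145 114  92  93  83  64  55  51  67  82  95  90  89 148 144
  157 171 179 175 115 103  89 124]]
```

Run:
```python
from h import *
im=cams.read_camera('scene');hs=cv2.cvtColor(im,cv2.COLOR_BGR2HSV)
u,v=proj('scene',[.605,.028,.06]).round().astype(int);print(u,v,proj('scene',[.605,.028,.088]))
w=hs[v-45:v+35,u-50:u+45]
m=((w[...,0]<25)&(w[...,1]>70))
for r in range(0,80,2):print(''.join('#' if m[r,c] else ('.' if w[r,c,2]<70 else ('o' if w[r,c,2]<130 else ' ')) for c in range(95)))
```

```text
334 240 [334.41998152 232.55250402]
#########  o                              #ooooooooooooooooooooooooooooooo###########o..ooooooo
######                                     # ooooooooooooooooooooooooooo.o###########o.....oooo
###                                          oooooooooooooooooo...ooooooo ############.........
#     oo                                      oooooooo....oooooooooooooooo############.........
    oo ###                                  oooooooooooooooooooooooooooo #############.........
 oo #######                               oooooooooooooooooooooooooooooo #############.........
 ############                           ooooooooooooooooooooooooooooooo ##############.........
###############                      ooooooooooooooooooooooooooooo####################.........
################                   oooooooooooooooooooooo#############################.........
###############                  ooooooooooooooooooooo#################################........
############     ooo           ooooooooooooooooooooooooo################################.......
########
[... 2075 characters left out ...]
          ##################
#################ooooooo##              ooo............oo                    ##################
###################oooo####                 ooooooooo                      ####################
############################                                              #####################
##############################                                          #######################
#################################                                     #########################
####################################                               ############################
#########################################                      ################################
```

Request:
{"api": "arm_command", "payload": {
  "series": "0 0 0 0 255;0 0 0 0 255;0 0 0 0 255;0 0 0 0 255;0 0 0 0 255;0 0 -2 0 255;0 0 -2 0 255;0 0 -2 0 255;0 -0.3 -2 0 255;0 -0.6 -3 0 255;0 -1.2 -4 0 255;0 -1.8 -5.7 0 255;0 -2 -5.6 0 255;0 -2.1 -5.5 0 255;0 -2.4 -5.3 0 255;0 -2.6 -5.2 0 255;0 0 0 0 255;0 0 0 0 255"
}}

```text
time_s: 27.18
tool_pos: [0.4755, 0.0249, 0.1701]
tool_rot: [-179.4, -0.0, 170.6]
force: [1.2, -15.6, -7.7]
grip_width: 0.0132
grasp_force: 40.6
```

```bash
python3 b.py
```

```text
t 27.18 tcp [0.4755 0.0249 0.1701] [-1.7941e+02 -2.0000e-02  1.7062e+02] q [-61.  -4.  54. 112.   4.  70.  72.] F [  1.2 -15.6  -7.7] w 0.0132 gf 40.6
shift [  0.6 -73.2 -53.1] turn -0.0118
stand [-126.5   92.6  170.1] r,ang 109.9 32.6
```

Request:
{"api": "arm_command", "payload": {
  "series": "0 -1 0.8 0 255;0 -1.2 0.8 0 255;0 -3.6 -4.4 0 255;0 -3.8 -4.2 0 255;0 -4 -4 0 255;0 0 0 0 255;0 0 0 0 255"
}}

```text
time_s: 27.77
tool_pos: [0.4737, 0.015, 0.1818]
tool_rot: [-179.7, -0.0, 170.7]
force: [0.8, -8.5, -4.2]
grip_width: 0.0134
grasp_force: 40.8
```

```bash
python3 b.py
```

```text
t 27.77 tcp [0.4737 0.015  0.1818] [-1.7969e+02 -1.0000e-02  1.7073e+02] q [-61.  -5.  54. 112.   5.  71.  72.] F [ 0.8 -8.5 -4.2] w 0.0134 gf 40.8
shift [  0.6 -62.8 -41.8] turn -0.01
stand [-126.8   82.5  181.8] r,ang 108.8 40.6
```

Request:
{"api": "arm_command", "payload": {
  "series": "0 -4.8 -3.6 0 255;0 -4.9 -3.4 0 255;0 -4.9 -3.4 0 255;0 -4.9 -3.3 0 255;0 0 0 0 255;0 0 0 0 255"
}}

```text
time_s: 28.27
tool_pos: [0.4707, -0.0019, 0.1962]
tool_rot: [-179.9, -0.0, 170.8]
force: [2.2, -6.3, -5.8]
grip_width: 0.0134
grasp_force: 40.5
```

```bash
python3 b.py
```

```text
t 28.27 tcp [ 0.4707 -0.0019  0.1962] [-1.7989e+02 -3.0000e-02  1.7084e+02] q [-60.  -7.  54. 111.   6.  73.  73.] F [ 2.2 -6.3 -5.8] w 0.0134 gf 40.5
shift [  0.4 -45.4 -27.7] turn -0.0081
stand [-127.3   65.4  196.2] r,ang 107.4 52.5
```

Request:
{"api": "arm_command", "payload": {
  "series": "0 -4.9 -2.6 0 255;0 -5.1 -2.5 0 255;0 -5.2 -2.3 0 255;0 -5.3 -2.1 0 255;0 0 0 0 255;0 0 0 0 255"
}}

```text
time_s: 28.77
tool_pos: [0.4675, -0.0201, 0.2064]
tool_rot: [180.0, -0.0, 170.9]
force: [-1.3, -1.2, -0.9]
grip_width: 0.0132
grasp_force: 40.5
```

```bash
python3 b.py
```

```text
t 28.77 tcp [ 0.4675 -0.0201  0.2064] [ 1.7996e+02 -5.0000e-02  1.7092e+02] q [-59.  -9.  54. 111.   8.  75.  74.] F [-1.3 -1.2 -0.9] w 0.0132 gf 40.5
shift [  0.2 -26.9 -17.6] turn -0.0066
stand [-127.7   46.9  206.4] r,ang 106.3 63.8
```

Request:
{"api": "arm_command", "payload": {
  "series": "0 -5.4 -2.2 0 255;0 -5.5 -1.9 0 255;0 -5 -1.4 0 255;0 -4 -1 0 255;0 0 0 0 255;0 0 0 0 255"
}}

```text
time_s: 29.27
tool_pos: [0.4642, -0.0399, 0.2128]
tool_rot: [180.0, -0.1, 170.9]
force: [-4.9, 1.4, 2.2]
grip_width: 0.0132
grasp_force: 40.7
```

```bash
python3 b.py
```

```text
t 29.27 tcp [ 0.4642 -0.0399  0.2128] [ 1.7998e+02 -8.0000e-02  1.7092e+02] q [-58. -10.  55. 110.   9.  76.  75.] F [-4.9  1.4  2.2] w 0.0132 gf 40.7
shift [  0.   -6.8 -11.2] turn -0.0067
stand [-127.9   26.8  212.8] r,ang 105.3 75.2
```

Request:
{"api": "arm_command", "payload": {
  "series": "0 -2 -0.5 0 255;0 -2 -0.4 0 255;0 -1.2 -0.3 0 255;0 -1 0 0 255;0 0 0 0 255;0 0 0 0 255"
}}

```text
time_s: 29.77
tool_pos: [0.4633, -0.0455, 0.2138]
tool_rot: [180.0, -0.1, 171.0]
force: [-4.5, 2.2, 2.1]
grip_width: 0.0132
grasp_force: 40.0
```

```bash
python3 b.py
```

```text
t 29.77 tcp [ 0.4633 -0.0455  0.2138] [ 1.7997e+02 -7.0000e-02  1.7096e+02] q [-58. -10.  55. 110.   9.  76.  76.] F [-4.5  2.2  2.1] w 0.0132 gf 40.0
shift [  0.1  -1.2 -10.2] turn -0.006
stand [-127.9   21.2  213.8] r,ang 104.9 78.3
```

Request:
{"api": "arm_command", "payload": {
  "series": "0 -1 0 0 255;0 -1 0 0 255;0 -0.5 0 0 255;0 0 0 0 255;0 0 0 0 255"
}}

```text
time_s: 30.18
tool_pos: [0.4633, -0.0459, 0.2138]
tool_rot: [179.8, -0.0, 171.0]
force: [-4.2, 6.6, 1.2]
grip_width: 0.0133
grasp_force: 40.4
```

```bash
python3 b.py
```

```text
t 30.18 tcp [ 0.4633 -0.0459  0.2138] [ 1.7982e+02 -4.0000e-02  1.7104e+02] q [-58. -11.  55. 110.   9.  76.  76.] F [-4.2  6.6  1.2] w 0.0133 gf 40.4
shift [  0.1  -0.8 -10.2] turn -0.0045
stand [-127.9   20.8  213.8] r,ang 104.9 78.6
```

Caddy is against its rest stop. Release and rise.

Request:
{"api": "arm_command", "payload": {
  "series": "0 1.5 0 0 255;0 0 0 0 225;0 0 0 0 210;0 0 0 0 190;0 0 0 0 160;0 0 0 0 130;0 0 0 0 130;0 0 0 0 130;0 0 0 0 130;0 0 -5 0 130;0 0 -12 0 130;0 0 -20 0 130;0 0 -20 0 130;0 0 -20 0 130;0 0 -20 0 130;0 0 -10 0 130;-10 -5 0 0 130;-5 -5 0 0 130;0 0 0 0 130"
}}

```text
time_s: 31.77
tool_pos: [0.4772, -0.0607, 0.3205]
tool_rot: [-179.9, 0.0, 170.8]
force: [-0.8, -0.1, 0.1]
grip_width: 0.0425
grasp_force: 0.0
```

```bash
python3 b.py
python3 - <<'E'
from h import *
for n,s in (('top',1),('scene',1)):
    im=cams.read_camera(n);cv2.imwrite(f'pics/{n}9.png',im);hs=cv2.cvtColor(im,cv2.COLOR_BGR2HSV)
    u,v=proj(n,[.605,.028,.06]).round().astype(int)
    w=hs[v-24:v+24,u-30:u+34]
    m=((w[...,0]<25)&(w[...,1]>70))
    print(n,u,v)
    for r in range(48):print(''.join('#' if m[r,c] else ('.' if w[r,c,2]<70 else ('o' if w[r,c,2]<130 else ' ')) for c in range(64)))
# caddy interior brown & bar position vs. start
for n in('top','scene'):
    a=cv2.imread(f'pics/{n}0.png').astype(int);b=cv2.imread(f'pics/{n}9.png').astype(int)
    for y in (-50,-30,-10,10,30):
        q=[proj(n,st(x,y,205)).round().astype(int) for x in(-15,0,15)]
        print(n,y,[(a[v,u].tolist(),b[v,u].tolist()) for u,v in q])
E
```

```text
t 31.77 tcp [ 0.4772 -0.0607  0.3205] [-179.93    0.    170.79] q [-57. -11.  54.  98.   9.  88.  77.] F [-0.8 -0.1  0.1] w 0.0425 gf 0.0
shift [16.1 11.7 96.5] turn -0.0089
stand [-112.     8.3  320.5] r,ang 209.7 87.7
top 298 259
################################################################
#########################             ##########################
######################                    ######################
####################                        o###################
##################                            ##################
################             oooo              #################
###############         oooooooooooo             ###############
##############       oooooooooooooooooo           ##############
#############      oooooooooo...ooooooooo          #############
############       ooooo............oooooo          #########   
###########      ooooo................ooooo          ########   
##########       oooo#.................ooooo         ########ooo
#########       ooo.....................ooooo         ####### oo
#########      ooo.....
[... 5843 characters left out ...]
([201, 206, 206], [207, 212, 211]), ([152, 159, 158], [131, 135, 135]), ([197, 203, 203], [173, 179, 177])]
scene -50 [([133, 133, 130], [132, 133, 131]), ([120, 121, 119], [120, 121, 119]), ([121, 121, 120], [121, 121, 120])]
scene -30 [([111, 126, 142], [146, 146, 143]), ([121, 122, 119], [121, 121, 120]), ([120, 121, 119], [121, 122, 119])]
scene -10 [([113, 130, 147], [154, 156, 153]), ([121, 121, 118], [121, 122, 120]), ([119, 120, 118], [120, 121, 118])]
scene 10 [([131, 132, 130], [130, 131, 129]), ([120, 121, 119], [120, 120, 118]), ([120, 122, 119], [119, 120, 117])]
scene 30 [([138, 139, 136], [134, 134, 132]), ([119, 120, 117], [119, 120, 118]), ([118, 119, 116], [120, 121, 118])]
```

Run:
```python
from h import *
a=cv2.imread('pics/scene0.png');b=cv2.imread('pics/scene9.png')
t=a[155:200,253:285];r=cv2.matchTemplate(b[140:215,240:300],t,cv2.TM_CCOEFF_NORMED);_,m,_,l=cv2.minMaxLoc(r);print('lever match',m,l,'expect (13,15)')
t=a[195:240,255:312];r=cv2.matchTemplate(b[180:255,240:330],t,cv2.TM_CCOEFF_NORMED);_,m,_,l=cv2.minMaxLoc(r);print('caddy match',m,l,'expect (15,15)')
if l==(15,15): print(env.sign_off())
```

```text
lever match 0.918093204498291 (13, 15) expect (13,15)
caddy match 0.9232779741287231 (15, 15) expect (15,15)
the job is handed in; nothing more can be done
None
```

The job is handed in at about 32 s with no verdict returned. The tamper stands clear on the bench and the middle pot stands on the saucer about 4 mm off centre. The camera check shows bulbs in the pot and none left in the caddy, though I did not count all four one by one. The handle was held all the way to its rest and released.

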